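Set up a glue-up and book in its boards

TASK

Lay all the loose boards flat on the glue-up jig, labels up, lengthwise along the stop, side by side in any order and pushed flush against the stop and each other so that no gap is left and none overhangs the ends of the base. Once the row is closed, pick up the scanner and read the board labels one after another, from the longest board to the shortest, aiming at the middle of each and holding still for a second; then lay the scanner back flat in its tray, its underside down, and leave the row closed. Leave the glue, screwdriver, tape and screw jar where they are.

Things in the scene. Friction and masses are not known exactly. Their poses are not given: they have to be found in the camera images.
- jig: Fixed glue-up jig: plywood base 210 mm long (its x), 250 wide (its y), 8 thick, with a dark hardwood stop 25 mm wide, 28 mm above the base, along its whole -y edge. Origin under the middle of the base (height 0), z up. The stop's working face is the plane y = -100 mm, facing +y; the base goes on from there to y = +125 mm.
- board_A: Loose pale wooden board, 165 mm long (its x), 40 mm wide (its y), 32 mm thick (its z), about 148 g, lying flat on the bench with its label up. Origin at the centre of its underside. It may be absent.
- label_A (a point): Centre of the label on the 165 mm board: a 30 mm square paper code label on the board's top face, on its long centre line, 25 mm from the +x end.
- board_B: Loose pale wooden board, 140 mm long (its x), 40 mm wide (its y), 32 mm thick (its z), about 126 g, lying flat on the bench with its label up. Origin at the centre of its underside. It may be absent.
- label_B (a point): Centre of the label on the 140 mm board: a 30 mm square paper code label on the board's top face, on its long centre line, 25 mm from the +x end.
- board_C: Loose pale wooden board, 115 mm long (its x), 40 mm wide (its y), 32 mm thick (its z), about 104 g, lying flat on the bench with its label up. Origin at the centre of its underside. It may be absent.
- label_C (a point): Centre of the label on the 115 mm board: a 30 mm square paper code label on the board's top face, on its long centre line, 25 mm from the +x end.
- board_D: Loose pale wooden board, 90 mm long (its x), 40 mm wide (its y), 32 mm thick (its z), about 81 g, lying flat on the bench with its label up. Origin at the centre of its underside. It may be absent.
- label_D (a point): Centre of the label on the 90 mm board: a 30 mm square paper code label on the board's top face, on its long centre line, 25 mm from the +x end.
- tray: Fixed shallow bare-metal tray, the scanner's place: 210 mm long (its x), 90 mm wide (its y), walls 6 mm thick and 12 mm high, floor 6 mm thick; inside 198 by 78 mm. Origin under its centre.
- scanner: Loose hand scanner, 200 g, lying in the tray along its length. Grey handle 44 mm wide (its y), 34 mm high, from x = -90 to +35 mm, then a black slanted head 52 mm wide, up to x = +90, 59 mm high. Origin on its underside, mid length and width; x points to the head, z up. Balance point near x = +2; grip the handle by its sides, e.g. at x = 0. Window looks 60 degrees down from its x axis.
- scanner_eye: Scanner's window, at x 70, y 0, z 12.7 mm in the scanner's frame. Origin mid window; x axis is the line of sight, y the scanner's y. It reads by itself, kept on target for a second, a label 40 to 120 mm from the window whose centre is within 13 mm of the line of sight, seen at most 40 degrees from square on (so it can be held level).
- glue: Bystander: white glue bottle, 60 mm across, 140 mm tall, origin under its base.
- driver: Bystander: screwdriver lying on the bench, about 160 mm long, origin under its middle.
- tape: Bystander: roll of tape lying flat, 100 mm across, 25 mm high.
- screws: Bystander: glass jar of screws, 70 mm across, 80 mm tall, origin under its base.

How it is judged:
By the outcome, as a careful person would: the job done as asked, in the order asked, and still so for the second after the job is handed in, with the robot touching nothing.
Of board_A, board_B, board_C, board_D only 3 to 4 are there at a start; the rules pass over those that are not, and their reading is None.
At some moment in a run one of board_A, board_B, board_C, board_D may be knocked a few centimetres aside while the robot is not near it.
Once in a run the grip may slacken for a moment while it holds something.
It also fails if it takes over 208 s, if anything falls off the work surface, if the arm or the gripper's body presses on something with over 40 N, if the wrist force passes 120 N, or if a joint passes its speed limit or range.

ROBOT

A 6-joint arm with a two-finger parallel gripper is mounted at the origin on the work surface. World frame = base frame: x ahead of the robot, y to its left, z up, the work surface at z = 0. Lengths are in m, angles in rad, forces in N, time in s.
With the tool pointing down it reaches from about 0.275 to 0.875 m from the base axis. Payload 12.5 kg.
Tool frame: the origin (TCP) lies at the very end of the fingers, on their centre line; the grasp point (between the pads) lies 19 mm behind it; z points along the fingers, y is the direction in which the jaws open and shut (so a half turn about z gives the same grasp; the last joint's range is limited). The gripper opens to 85 mm and grips with 20 to 120 N. Pads are 22 mm wide; open, the fingers measure 114 mm over their backs; the gripper's body (76 mm by 85 mm) begins 54 mm behind the grasp point. The pads swing forward as they close: fully open they stand 13 mm farther back than shut.
Start: joints at [1.092, 0.351, 1.652, -0, 1.139, -0.085], TCP at [0.211, 0.508, 0.231] pointing down, gripper open.
Joint ranges: [-2.75, 2.75], [-0.79, 2.1], [0.01, 2.65], [-1.57, 4.71], [0.07, 3.14], [-2.87, 2.87]. Speed limits (rad/s): [2.22, 2.22, 2.79, 3.14, 3.14, 3.14].

INTERFACE

Orientations are given as a unit quaternion [w, x, y, z].
In Python, from workcell import bot gives the robot as it stands. Calls block until the motion is done:
- bot.move_ptp(position, orientation): joint-space move of the TCP to a pose.
- bot.move_straight(position, attitude=None, feed=0.15, f_stop=None): straight line of the TCP; attitude=None keeps the orientation; feed is the mean speed in m/s. With f_stop (N) it stops when the force on the tool has changed by that much, and returns True; else False.
- bot.movej(angles): joint-space move.
- bot.command_gripper(opening, squeeze=None): finger opening in m; squeeze is the grip in N (None keeps the last); returns when the fingers have stopped.
- bot.sleep(seconds).
- bot.solve_ik(position, orientation): joint angles nearest the present ones, or None.
- bot.get_obs(): the state.
- bot.get_image(name): name is "scene" or "top"; returns a dict with "pixels" (400x640x3 uint8, red, green, blue), "mtx" (3x3 intrinsics, pixels), "R" (3x3) and "t" (3): a world point X has camera coordinates R X + t. Camera axes: x right, y down, z forward; pixel columns grow to the right and rows downward; lengths in m; the calibration is good to about 2 mm. A picture is of the moment at which its call begins. There is no depth.
A pose or a line that the arm cannot do raises bot.MotionError and nothing moves.
- bot.sign_off(): hands the job in, once; it reports no verdict.
Trained networks look in a picture, given as the dict that the camera call returned (one of the last four; its "shot" number tells which), for a name from the list of things; names that differ only in an ending like _2 or _b are one class to them, and where a whole thing is asked for, a point or a joint stands for the part that bears it (a point fixed in the world has none). Each returns a list of dicts, best first, with "confidence" (0 to 1); they miss things now and then, are a little off and sometimes report something else, mostly with a low value. They report only what shows in the picture. A call takes as long as a camera call.
- bot.silhouettes(label, picture): "mask" (400x640 bool, what is visible of it) and "position" ([row, column] in pixels, amid what is visible of it).
- bot.landmark_of(label, picture): "position" ([row, column] in pixels: a listed point, or the origin of a listed thing).
The state is a dict: "time": time; "joint_positions": joint angles; "dq": joint speeds; "effort": joint torques, N m; "tool_pos": TCP position; "eef_rot": TCP orientation; "contact_force": force on the tool from outside, world axes, zero at the start; "wrist_torque": the same for the moment, N m; "width": finger opening in m.
Only numpy, scipy, OpenCV 4.12 (cv2) and the standard library are available. Lean on these libraries where they do the work, as an engineer would, in place of code of your own. Each camera call takes 0.05 s, during which the arm holds its last target. There are 200 camera calls.

## Working session

There is one attempt and no reset: what is moved stays moved. The work goes in short steps, each a Python script; the robot and the scene stay as the last script left them, time stands still between calls to the robot, and variables do not carry over. Pictures are saved under pics/ and viewed, about 12 in all and at most 16, crops included, and the job is handed in when it is done.

```bash
mkdir -p pics
cat > shot.py <<'E'
import cv2
from workcell import bot
import pickle,sys
def snap(name,fn):
    p=bot.get_image(name); cv2.imwrite('pics/'+fn,p['pixels'][:,:,::-1]); return p
E
python3 - <<'E'
from shot import *
for c in ('top','scene'):
    p=snap(c,c+'0.png'); print(c,p['mtx'],p['R'],p['t'],p.keys())
    for n in ['jig','board_A','board_B','board_C','board_D','label_A','label_B','label_C','label_D','tray','scanner','glue','driver','tape','screws']:
        print(n,[(round(d['confidence'],2),[round(float(v),1) for v in d['position']]) for d in bot.landmark_of(n,p)][:5])
print(bot.get_obs())
E
```

```text
top [[406.44930918   0.         314.29296636]
 [  0.         406.44930918 192.86040368]
 [  0.           0.           1.        ]] [[-0.01729226 -0.99983117  0.00621422]
 [-0.98333113  0.01588112 -0.18112893]
 [ 0.18099966 -0.00924277 -0.98343973]] [0.01467752 0.58689718 1.2609872 ] dict_keys(['pixels', 'mtx', 'R', 't', 'shot'])
jig [(0.88, [199.6, 370.7])]
board_A [(0.77, [182.0, 298.2]), (0.45, [142.4, 379.1]), (0.3, [228.6, 260.4])]
board_B [(0.9, [186.4, 263.4]), (0.33, [168.3, 255.7])]
board_C [(0.73, [239.6, 263.7])]
board_D [(0.58, [237.9, 298.5]), (0.56, [239.3, 260.1])]
label_A [(0.85, [162.9, 302.3]), (0.28, [229.8, 259.1])]
label_B [(0.79, [167.5, 254.7])]
label_C [(0.58, [229.7, 262.8])]
label_D [(0.87, [231.7, 303.6])]
tray [(0.74, [219.0, 203.0]), (0.48, [146.2, 374.9]), (0.19, [235.3, 296.3])]
scanner [(0.6, [217.9, 199.1])]
glue [(0.63, [257.4, 444.8])]
driver [(0.45, [145.2, 378.7])]
tape [(0.82, [164.2, 221.9]), (0.6, [198.9, 366.4])]
screws [(0.86, [144.5, 339.1]), (0.47, [237.5, 262.3])]
scene [[412.442051     0.         318.16694819]
 [  0.         412.442051   2
[... 960 characters left out ...]
': 1.6, 'joint_positions': array([ 1.09240476e+00,  3.50669967e-01,  1.65178220e+00,  2.48602197e-05,
        1.13914697e+00, -8.45815600e-02]), 'dq': array([-2.74035676e-03, -8.21486975e-04, -1.90546333e-03, -1.33285632e-05,
        7.64682965e-04,  9.52730086e-04]), 'effort': array([ 7.10039039e-04, -5.06021476e+01, -2.91648513e+01, -4.83341273e-05,
        5.54242051e-04,  2.80182853e-06]), 'tool_pos': array([0.21099405, 0.50790081, 0.23131279]), 'eef_rot': array([-1.17464411e-05,  1.95640183e-01,  9.80675746e-01,  2.09600349e-08]), 'contact_force': array([-0.54199152,  0.57991617,  0.13622834]), 'wrist_torque': array([-0.0297706 ,  0.01302334, -0.01786828]), 'width': 0.08569379599113755}
```

View pics/top0.png

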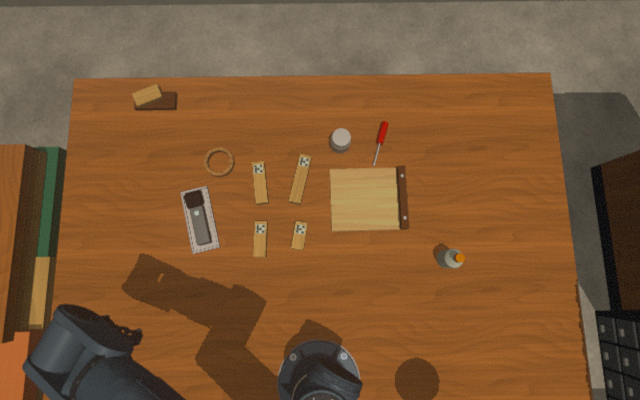

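View pics/scene0.png

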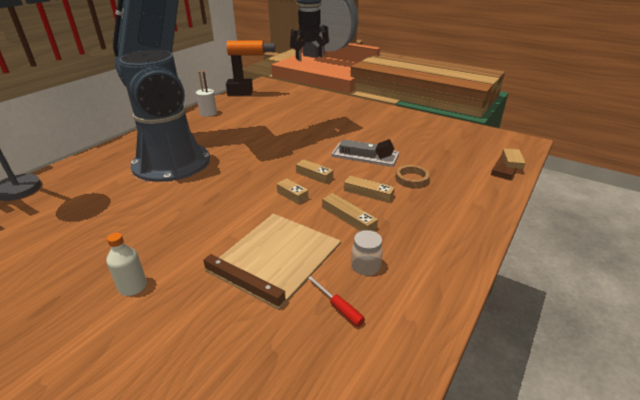

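```bash
cat > vis.py <<'E'
import cv2, numpy as np
from scipy.optimize import minimize
from shot import bot, snap
L=dict(A=.165,B=.140,C=.115,D=.090)
def box(x0,x1,y0,y1,z0,z1):
    return np.array([[x,y,z] for x in (x0,x1) for y in (y0,y1) for z in (z0,z1)])
def model(n):
    if n[:5]=='board': l=L[n[-1]]/2; return [box(-l,l,-.02,.02,0,.032)]
    if n=='jig': return [box(-.105,.105,-.125,.125,0,.008),box(-.105,.105,-.125,-.1,0,.036)]
    if n=='tray': return [box(-.105,.105,-.045,.045,0,.012)]
    if n=='scanner': return [box(-.09,.035,-.022,.022,0,.034),box(.035,.09,-.026,.026,.0,.059)]
def w2p(p,X):
    c=X@p['R'].T+p['t']; u=c@p['mtx'].T; return u[:,:2]/u[:,2:]
def p2w(p,rc,z):
    d=p['R'].T@np.linalg.solve(p['mtx'],[rc[1],rc[0],1]); o=-p['R'].T@p['t']
    return (o+d*(z-o[2])/d[2])[:2]
def place(m,q,z):
    c,s=np.cos(q[2]),np.sin(q[2]); X=m@np.array([[c,s,0],[-s,c,0],[0,0,1]]); return X+[q[0],q[1],z]
S=4
def render(p,n,q,z):
    im=np.zeros((400*S,640*S),np.uint8)
    for m in model(n):
        h=cv2.convexHull(((w2p(p,place(m,q,z))+.5)*S*16).astype(np.int32)); cv2.fillConvexPoly(im,h,255,shift=4)
    return cv2.resize(im,(640,400),interpolation=cv2.INTER_AREA)/255.
def getmasks(n,pics,guess=None,tol=.12,z=0):
    out=[]
    for p in pics:
        for d in bot.silhouettes(n,p):
            r,c=d['position']; g=p2w(p,(r,c),z+.016)
            if d['confidence']>.25 and (guess is None or np.hypot(*(g-guess[:2]))<tol):
                out.append((p,d['mask'].astype(float))); break
    return out
def fit(n,pics,guess,z=0,tol=.06):
    """pose x,y,yaw from silhouettes in all pics + cost"""
    ms=getmasks(n,pics,guess,tol,z)
    if not ms: return None
    f=lambda q:sum(np.abs(render(p,n,q,z)-m).sum()/m.sum() for p,m in ms)/len(ms)
    best=None
    for dy in (-.25,0,.25):
        q0=np.array(guess,float)+[0,0,dy]
        sim=np.vstack([q0]+[q0+e for e in np.diag([.015,.015,.15])])
        r=minimize(f,q0,method='Nelder-Mead',options=dict(initial_simplex=sim,xatol=2e-4,fatol=1e-4,maxiter=150))
        if best is None or r.fun<best.fun: best=r
    return best.x,best.fun,len(ms)
E
cat > loc.py <<'E'
from vis import *
P={c:bot.get_image(c) for c in('top','scene')}
t=P['top']
px=dict(board_A=((180,299),(163,302)),board_B=((183,260),(167,257)),board_C=((239,260),(230,262)),board_D=((236,299),(231,302)),jig=((199,368),None),tray=((219,202),(199,195)),scanner=((219,202),(199,195)))
for n,(o,h) in px.items():
    a=p2w(t,o,.03); yaw=0
    if h: b=p2w(t,h,.03)-a; yaw=np.arctan2(b[1],b[0])
    z=.006 if n=='scanner' else 0
    for nm,ps in (('both',list(P.values())),('top',[t]),('scene',[P['scene']])):
        r=fit(n,ps,[*a,yaw],z); print(n,nm, None if r is None else (r[0].round(4),round(r[1],3),r[2]))
for n in('glue','screws','driver','tape'):
    for c,p in P.items():
        for d in bot.silhouettes(n,p)[:1]: print(n,c,p2w(p,d['position'],.02).round(3),round(d['confidence'],2))
E
time python3 loc.py
```

```text
board_A both (array([ 0.6443,  0.053 , -0.2351]), np.float64(0.164), 2)
board_A top (array([ 0.6444,  0.0528, -0.2332]), np.float64(0.18), 1)
board_A scene (array([ 0.6436,  0.0521, -0.2588]), np.float64(0.14), 1)
board_B both (array([0.6329, 0.1869, 0.1091]), np.float64(0.088), 2)
board_B top (array([0.6328, 0.1867, 0.1017]), np.float64(0.115), 1)
board_B scene (array([0.6331, 0.1869, 0.1365]), np.float64(0.057), 1)
board_C both (array([ 0.4453,  0.1837, -0.0358]), np.float64(0.07), 2)
board_C top (array([ 0.4458,  0.1836, -0.0438]), np.float64(0.048), 1)
board_C scene (array([ 0.445 ,  0.1839, -0.036 ]), np.float64(0.09), 1)
board_D both (array([ 0.4548,  0.0566, -0.192 ]), np.float64(0.067), 2)
board_D top (array([ 0.4548,  0.0564, -0.195 ]), np.float64(0.076), 1)
board_D scene (array([ 0.4549,  0.0561, -0.176 ]), np.float64(0.057), 1)
jig both (array([ 0.5756, -0.1737,  0.0091]), np.float64(0.018), 1)
jig top (array([ 0.5756, -0.1737,  0.0091]), np.float64(0.018), 1)
jig scene None
tray both (array([0.5158, 0.3848, 0.2236]), np.float64(1.233), 2)
tray top (array([0.5156, 0.3853, 0.2219]), np.float64(1.086), 1)
tray scene (array([0.5165, 0.3838, 0.2347]), np.float64(1.374), 1)
scanner both (array([0.5188, 0.3841, 0.2554]), np.float64(0.247), 2)
scanner top (array([0.5158, 0.383 , 0.2466]), np.float64(0.192), 1)
scanner scene (array([0.5176, 0.3877, 0.3772]), np.float64(0.284), 1)
glue top [ 0.381 -0.428] 0.83
glue scene [ 0.332 -0.401] 0.9
screws top [ 0.77  -0.083] 0.77
screws scene [ 0.756 -0.06 ] 0.8
driver top [ 0.801 -0.233] 0.66
driver scene [ 0.798 -0.236] 0.95
tape top [0.667 0.334] 0.86
tape scene [0.71  0.311] 0.94
real	0m33.129s
user	0m58.664s
sys	0m24.201s
```

```bash
cat > act.py <<'E'
from vis import *
import json,sys
HOME=[1.092,0.351,1.652,0,1.139,-0.085]
JIG=np.array([0.5756,-0.1737,0.0091])
def jw(x,y): c,s=np.cos(JIG[2]),np.sin(JIG[2]); return np.array([JIG[0]+c*x-s*y,JIG[1]+s*x+c*y])
def quat(yaw):
    """tool down, jaws along the y of a frame turned by yaw; the half turn with joint 6 nearer 0"""
    return np.array([0,-np.sin(yaw/2),np.cos(yaw/2),0])
def bestq(xy,z,yaw):
    c=[]
    for k in (-1,0,1):
        q=quat(yaw+k*np.pi); s=bot.solve_ik([*xy,z],q)
        if s is not None: c.append((abs(s[5]),k,q))
    return min(c,key=lambda a:a[0])[2]
def look(names,guesses,zs,top=True):
    P=[bot.get_image(c) for c in(('top','scene'))]
    out=[]
    for n,g,z in zip(names,guesses,zs):
        r=fit(n,P,g,z); out.append(r); print(n,None if r is None else (r[0].round(4),round(r[1],3),r[2]))
    return out
def st(msg=''):
    o=bot.get_obs(); print(msg,'t',round(o['time'],1),'tcp',o['tool_pos'].round(4),'w',round(o['width'],4),'F',o['contact_force'].round(1),flush=True)
    return o
def pick(q,zt=.005,H=.12):
    bot.command_gripper(.07,40)
    Q=bestq(q[:2],H,q[2]); bot.move_ptp([*q[:2],H],Q)
    print('hit',bot.move_straight([*q[:2],zt],feed=.12,f_stop=12))
    bot.command_gripper(.02,40); st('gripped')
    bot.move_straight([*q[:2],H],feed=.15); return st('lifted')['width']
def put(yc,zt=.015,H=.12):
    p=jw(0,yc); Q=bestq(p,H,JIG[2]); bot.move_ptp([*p,H],Q); w=st('over')['width']
    if w<.035: print('LOST'); return False
    print('touch',bot.move_straight([*p,zt],feed=.08,f_stop=6)); st('down')
    bot.command_gripper(.058); bot.move_straight([*p,.09],feed=.2); return True
def push(yc,op=.06,F=15,zt=.014):
    """push board whose closed-row centre is yc (jig), two fingers along x"""
    ys=yc+.028+.02+.011+.016
    a=jw(0,ys); Q=bestq(a,.09,JIG[2]+np.pi/2)
    bot.command_gripper(op); bot.move_ptp([*a,.09],Q); bot.move_straight([*a,zt],feed=.15)
    e=jw(0,yc+.02)  # beyond the expected contact (yc+.031)
    print('contact',bot.move_straight([*e,zt],feed=.05,f_stop=F)); o=st('pushed')
    bot.sleep(.2); b=jw(0,yc+.02+.011+.02); bot.move_straight([*b,zt],feed=.1); bot.move_straight([*b,.12],feed=.2)
E
python3 - <<'E'
from act import *
w=pick([.6443,.0529,-.235])
if w>.035:
    put(-.052); push(-.080)
bot.movej(HOME); st()
look(['board_A','board_B','board_C','board_D','jig'],[[*jw(0,-.08),0],[.633,.187,.11],[.445,.184,-.036],[.455,.0565,-.19],JIG],[.008,0,0,0,0])
snap('top','top1.png')
E
```

```text
hit False
gripped t 7.6 tcp [0.6448 0.0529 0.0058] w 0.0393 F [-0.9 -0.9  5.6]
lifted t 8.5 tcp [0.6437 0.0529 0.1189] w 0.0392 F [ 0.  -0.8 -1.4]
over t 10.6 tcp [ 0.5761 -0.2254  0.1198] w 0.0393 F [-0.1 -0.  -1.3]
touch False
down t 12.0 tcp [ 0.5764 -0.2258  0.0155] w 0.0394 F [-0.5  0.3 -1.9]
contact True
pushed t 16.0 tcp [ 0.5759 -0.2241  0.0138] w 0.0603 F [1.6 3.3 2.9]
 t 20.0 tcp [0.2118 0.5075 0.2309] w 0.0603 F [-0.4 -0.1  0.2]
board_A (array([ 0.5788, -0.2531, -0.0039]), np.float64(0.243), 2)
board_B (array([0.6344, 0.1855, 0.1116]), np.float64(0.079), 2)
board_C (array([ 0.4459,  0.1834, -0.0417]), np.float64(0.055), 2)
board_D (array([ 0.4546,  0.0569, -0.1775]), np.float64(0.075), 2)
jig (array([ 0.5752, -0.174 ,  0.0157]), np.float64(0.222), 2)
```

View pics/top1.png

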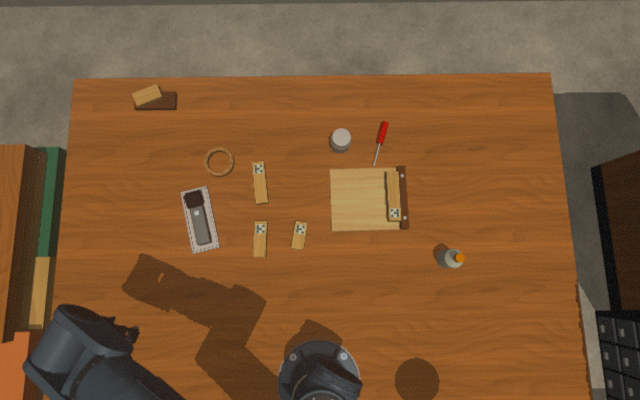

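```bash
cat > next.py <<'E'
from act import *
G=dict(B=[.634,.186,.11],C=[.4455,.1836,-.04],D=[.4547,.0567,-.185])
yc=dict(B=-.04,C=0.,D=.04)
for n in sys.argv[1]:
    r=look(['board_'+n],[G[n]],[0])[0]
    if r is None or r[1]>.2: print('STOP, not seen well'); break
    if pick(r[0])<.035: print('STOP'); break
    if not put(yc[n]+.028): break
    push(yc[n],op=.045 if n=='D' else .06)
    bot.movej(HOME); st(n+' done')
E
python3 next.py BC
python3 - <<'E'
from act import *
p=snap('scene','s2.png'); c=p['pixels'][190:310,190:380,::-1]; cv2.imwrite('pics/s2c.png',cv2.resize(c,None,fx=4,fy=4,interpolation=cv2.INTER_CUBIC))
look(['board_D','scanner'],[[.4547,.0567,-.185],[.517,.384,.25]],[0,.006])
E
```

```text
board_B (array([0.632 , 0.1862, 0.085 ]), np.float64(0.067), 1)
hit False
gripped t 24.6 tcp [0.6325 0.1863 0.0058] w 0.0391 F [-0.3 -0.6  5.9]
lifted t 25.5 tcp [0.6314 0.1861 0.1189] w 0.0393 F [-1.   0.7 -1.7]
over t 27.7 tcp [ 0.5758 -0.1854  0.1199] w 0.0394 F [ 0.5  0.2 -0.7]
touch False
down t 29.2 tcp [ 0.576  -0.1858  0.0155] w 0.0392 F [-0.  -0.2 -0.3]
contact True
pushed t 33.1 tcp [ 0.5755 -0.1841  0.0138] w 0.0599 F [1.2 3.5 3.2]
B done t 37.1 tcp [0.2117 0.5075 0.2309] w 0.0597 F [-0.3 -0.8  0.4]
board_C (array([ 0.4452,  0.1837, -0.0359]), np.float64(0.066), 2)
hit False
gripped t 40.6 tcp [0.4455 0.1838 0.0056] w 0.0392 F [-1.9 -0.1  6.4]
lifted t 41.5 tcp [0.4447 0.1835 0.1193] w 0.0393 F [-0.3 -0.7 -1.5]
over t 43.6 tcp [ 0.5753 -0.1453  0.1198] w 0.0392 F [ 0.4  0.1 -1.5]
touch False
down t 45.0 tcp [ 0.5756 -0.1458  0.0155] w 0.0391 F [-0.2 -0.5 -1.5]
contact True
pushed t 49.0 tcp [ 0.5752 -0.1441  0.0139] w 0.06 F [1.  4.7 3. ]
C done t 52.8 tcp [0.2118 0.5075 0.2309] w 0.0599 F [-0.3 -0.2  1. ]
board_D (array([ 0.4561,  0.0558, -0.1958]), np.float64(0.126), 2)
scanner (array([0.5188, 0.3838, 0.2581]), np.float64(0.233), 2)
```

View pics/s2c.png

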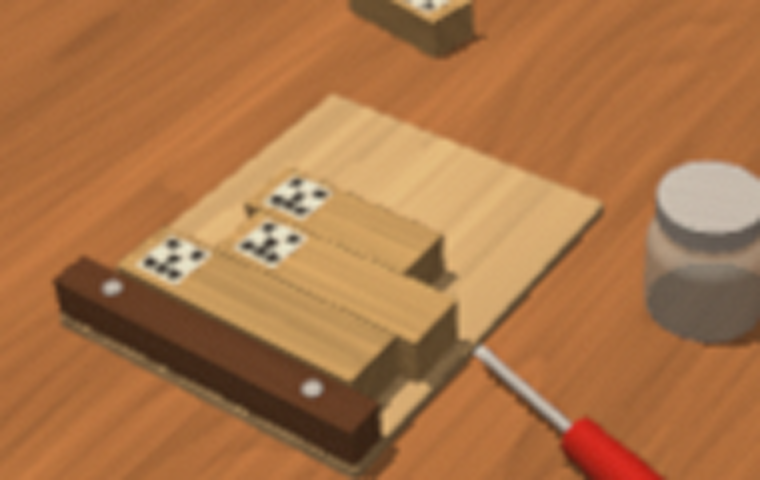

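Run:
```python
from act import *
P=[bot.get_image(c) for c in('top','scene')]
for n,y in(('A',-.08),('B',-.04),('C',0.)):
    for p in P:
        for k in('label_','board_'):
            print(n,k,[(round(d['confidence'],2),p2w(p,d['position'],.04 if k=='label_' else .008).round(4)) for d in bot.landmark_of(k+n,p)])
c=P[0]['pixels'][155:240,320:420,::-1]; cv2.imwrite('pics/t2c.png',cv2.resize(c,None,fx=7,fy=7,interpolation=cv2.INTER_CUBIC))
print([w2p(P[0],np.array([[*jw(x,y),.04]])).round(1) for x,y in((.0825,-.06),(-.0825,-.06),(.07,-.02),(-.07,-.02))])
```

```text
A label_ [(0.65, array([ 0.5167, -0.2537]))]
A board_ [(0.91, array([ 0.5759, -0.2505]))]
A label_ [(0.65, array([ 0.5202, -0.2453])), (0.63, array([ 0.7795, -0.1206]))]
A board_ [(0.63, array([ 0.58  , -0.2535]))]
B label_ [(0.94, array([ 0.5574, -0.2118]))]
B board_ [(0.74, array([ 0.592 , -0.2235]))]
B label_ [(0.82, array([ 0.5626, -0.2181])), (0.6, array([0.4891, 0.0121]))]
B board_ [(0.83, array([ 0.6071, -0.2186]))]
C label_ [(0.85, array([ 0.5432, -0.1763])), (0.46, array([ 0.5115, -0.2515]))]
C board_ [(0.98, array([ 0.5676, -0.1755]))]
C label_ [(0.75, array([ 0.5474, -0.175 ]))]
C board_ [(0.85, array([ 0.5732, -0.1695]))]
[array([[385.9, 171.2]]), array([[388.8, 220.9]]), array([[374. , 175.1]]), array([[376.3, 217.3]])]
```

View pics/t2c.png

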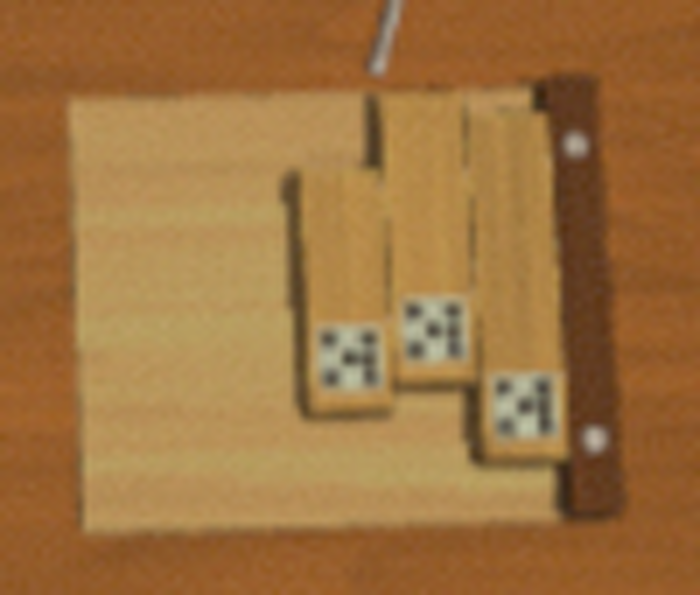

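```bash
python3 next.py D
cat > rowlook.py <<'E'
from act import *
tag=sys.argv[1]
P=[bot.get_image(c) for c in('top','scene')]
for n,y in(('A',-.08),('B',-.04),('C',0.),('D',.04)):
    g=jw(.028 if n=='B' else 0,y)
    for ps in (P,P[:1],P[1:]):
        r=fit('board_'+n,ps,[*g,JIG[2]+np.pi],.008)
        if r is not None:
            d=r[0][:2]-JIG[:2]; c,s=np.cos(JIG[2]),np.sin(JIG[2]); print(n,'jig xy',(np.array([[c,s],[-s,c]])@d).round(4),'yaw',round(r[0][2]-JIG[2],3),round(r[1],3),r[2])
    for p in P: print('  label',[(round(d['confidence'],2),p2w(p,d['position'],.04).round(4)) for d in bot.landmark_of('label_'+n,p)][:2])
a=cv2.resize(P[0]['pixels'][155:240,320:420,::-1],(700,595),interpolation=cv2.INTER_CUBIC)
cv2.imwrite(f'pics/t{tag}.png',a)
E
python3 rowlook.py 3
```

```text
board_D (array([ 0.4549,  0.056 , -0.1686]), np.float64(0.074), 1)
hit False
gripped t 57.7 tcp [0.4552 0.056  0.0056] w 0.0394 F [-0.9 -0.3  6.2]
lifted t 58.6 tcp [0.4544 0.056  0.1193] w 0.0393 F [-0.3  0.3 -1.2]
over t 60.9 tcp [ 0.5749 -0.1055  0.1199] w 0.0394 F [ 0.3  0.8 -1.6]
touch False
down t 62.4 tcp [ 0.5753 -0.1058  0.0155] w 0.0394 F [ 1.1  0.  -0.5]
contact True
pushed t 66.4 tcp [ 0.5749 -0.1042  0.0139] w 0.045 F [-0.5  6.4  3.3]
D done t 70.1 tcp [0.2118 0.5075 0.2309] w 0.0451 F [-0.4 -0.8 -0.4]
A jig xy [ 0.0019 -0.0811] yaw 3.123 0.158 1
A jig xy [ 0.0019 -0.0811] yaw 3.123 0.158 1
  label [(0.68, array([ 0.5153, -0.2585]))]
  label [(0.85, array([ 0.5267, -0.2522]))]
B jig xy [ 0.0263 -0.04  ] yaw 3.152 0.308 2
B jig xy [ 0.0251 -0.0409] yaw 3.15 0.112 1
B jig xy [ 0.0273 -0.0339] yaw 3.054 0.427 1
  label [(0.87, array([ 0.5534, -0.2149])), (0.3, array([ 0.3798, -0.4053]))]
  label [(0.79, array([ 0.5587, -0.2093]))]
C jig xy [ 0.0022 -0.0009] yaw 3.089 0.496 2
C jig xy [ 0.0024 -0.0017] yaw 3.09 0.172 1
C jig xy [-0.0015  0.0111] yaw 2.919 0.746 1
  label [(0.72, array([ 0.5341, -0.1697])), (0.57, array([ 0.5668, -0.244 ]))]
  label [(0.77, array([ 0.5469, -0.1696]))]
D jig xy [0.0017 0.0406] yaw 3.137 0.373 2
D jig xy [0.0017 0.039 ] yaw 3.185 0.093 1
D jig xy [0.0015 0.0472] yaw 2.922 0.566 1
  label [(0.6, array([ 0.5589, -0.1401]))]
  label [(0.7, array([ 0.7823, -0.1181])), (0.58, array([ 0.5601, -0.1384]))]
```

View pics/t3.png

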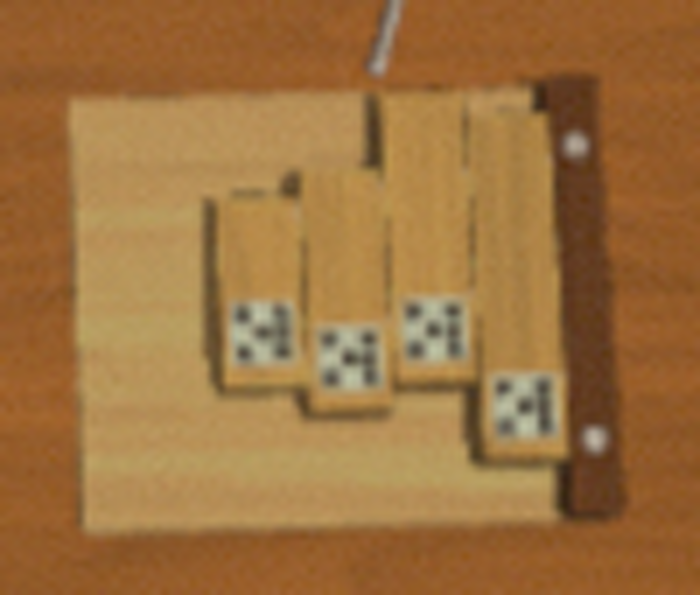

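```bash
cat > scan.py <<'E'
from act import *
LAB=dict(A=[.5190,-.2537],B=[.5570,-.2135],C=[.5420,-.1735],D=[.5595,-.1335])
GZ=.010   # TCP above the scanner's underside
YAW=JIG[2]
def aim(n,off=(0,0),d=.065,extra=0,k=0):
    """move the TCP so that the line of sight meets label n; off = scanner origin relative to TCP in scanner frame xy"""
    r=.07+d*.5+off[0]; c,s=np.cos(YAW),np.sin(YAW)
    p=np.array(LAB[n])-[c*r-s*off[1],s*r+c*off[1]]
    return [*p,.04+d*.866-.0127+GZ+extra],quat(YAW+k*np.pi)
E
python3 - <<'E'
from scan import *
sc=np.array([.5165,.3840,.245])
c=[]
for k in(-1,0,1):
    a=bot.solve_ik([*sc[:2],.15],quat(sc[2]+k*np.pi)); b=bot.solve_ik(*aim('A',extra=.06,k=k))
    if a is not None and b is not None: c.append((max(abs(a[5]),abs(b[5])),k)); 
print(c); k=min(c)[1]; print('k',k)
bot.command_gripper(.07,60)
bot.move_ptp([*sc[:2],.15],quat(sc[2]+k*np.pi))
print(bot.move_straight([*sc[:2],.016],feed=.12,f_stop=8)); st('at')
bot.command_gripper(.02,60); st('grip')
bot.move_straight([*sc[:2],.15],feed=.12); st('lift')
bot.move_ptp(*aim('A',extra=.06,k=k)); o=st('hover')
P=[bot.get_image(x) for x in('top','scene')]
z=o['tool_pos'][2]-GZ
for p in P:
    print('origin',[(round(d['confidence'],2),(p2w(p,d['position'],z)-o['tool_pos'][:2]).round(4)) for d in bot.landmark_of('scanner',p)][:2],
     'eye',[(round(d['confidence'],2),(p2w(p,d['position'],z+.0127)-o['tool_pos'][:2]).round(4)) for d in bot.landmark_of('scanner_eye',p)][:2])
a=P[0]['pixels'][140:320,290:470,::-1]; b=P[1]['pixels'][120:300,190:370,::-1]
cv2.imwrite('pics/h.png',cv2.resize(np.hstack([a,b]),(800,400),interpolation=cv2.INTER_CUBIC))
E
```

```text
[(np.float64(1.8927900947752345), -1), (np.float64(2.224022256467134), 0), (np.float64(1.8927900947752345), 1)]
k -1
False
at t 74.8 tcp [0.5169 0.3843 0.0168] w 0.07 F [ 0.2 -0.2  0.1]
grip t 75.1 tcp [0.517  0.3843 0.0169] w 0.0428 F [-0.2  0.6  4.9]
lift t 76.4 tcp [0.5161 0.3837 0.1491] w 0.043 F [-0.4  0.2 -2.7]
hover t 78.7 tcp [ 0.4169 -0.2542  0.1536] w 0.0425 F [ 0.2  0.4 -1.4]
origin [] eye []
origin [(0.59, array([-0.0056, -0.0028]))] eye [(0.74, array([ 0.0248, -0.0162])), (0.18, array([ 0.2351, -0.056 ]))]
```

View pics/h.png

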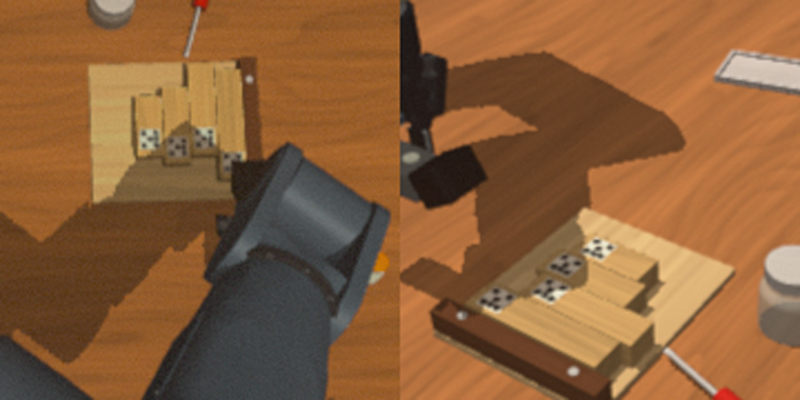

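```bash
cat > overlay.py <<'E'
from scan import *
def overlay(fn,win=((140,290),(120,190)),sz=180):
    o=bot.get_obs(); ims=[]
    for c,(r0,c0) in zip(('top','scene'),win):
        p=bot.get_image(c); im=cv2.resize(p['pixels'][r0:r0+sz,c0:c0+sz,::-1],(400,400),interpolation=cv2.INTER_CUBIC).copy(); f=400/sz
        q=[*o['tool_pos'][:2],YAW]
        for m,col in zip(model('scanner'),((0,255,0),(0,0,255))):
            u=(w2p(p,place(m,q,o['tool_pos'][2]-GZ))-[c0,r0]+.5)*f
            for i in range(8):
                for j in range(i):
                    if bin(i^j).count('1')==1: cv2.line(im,*[tuple(int(v) for v in u[t]) for t in(i,j)],col,1)
        ims.append(im)
        for d in bot.silhouettes('scanner',p)[:1]: print(c,round(d['confidence'],2),d['position'],d['mask'].sum())
    cv2.imwrite(fn,np.hstack(ims))
E
python3 -c "
from overlay import *
overlay('pics/ov.png',((180,350),(140,160)),90)"
```

```text
top 0.52 [219.4, 397.3] 106
scene 0.64 [198.3, 201.4] 1119
```

View pics/ov.png

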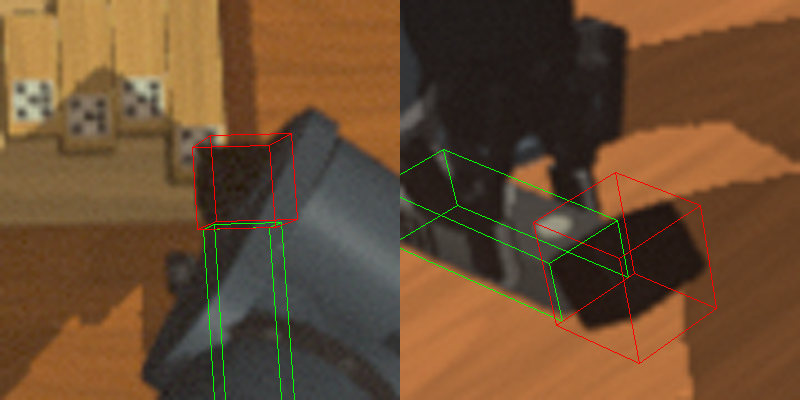

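```bash
sed -i 's/C=\[.5420/C=[.5430/;s/B=\[.5570/B=[.5565/;s/D=\[.5595/D=[.5585/' scan.py
python3 - <<'E'
from overlay import *
for n in 'AB':
    p,_=aim(n)
    bot.move_straight(p,feed=.08); bot.sleep(1.8); o=st(n)
    if o['width']<.04: print('LOST'); break
overlay('pics/ov2.png',((150,310),(120,150)),130)
P=bot.get_image('scene')
for n in 'ABCD': print(n,[(round(d['confidence'],2),p2w(P,d['position'],.04).round(4)) for d in bot.landmark_of('label_'+n,P)][:2])
E
```

```text
A t 81.9 tcp [ 0.4165 -0.2546  0.0936] w 0.0428 F [ 0.1 -1.3 -2.3]
B t 84.5 tcp [ 0.454  -0.2144  0.0936] w 0.0429 F [-0.8  0.3 -1.9]
top 0.48 [204.6, 378.2] 44
scene 0.84 [215.7, 232.1] 992
A [(0.89, array([ 0.5264, -0.2441]))]
B [(0.97, array([ 0.5584, -0.2156])), (0.62, array([ 0.5613, -0.1376]))]
C [(0.93, array([ 0.5374, -0.1705])), (0.42, array([ 0.6043, -0.2767]))]
D [(0.58, array([ 0.5588, -0.141 ]))]
```

View pics/ov2.png

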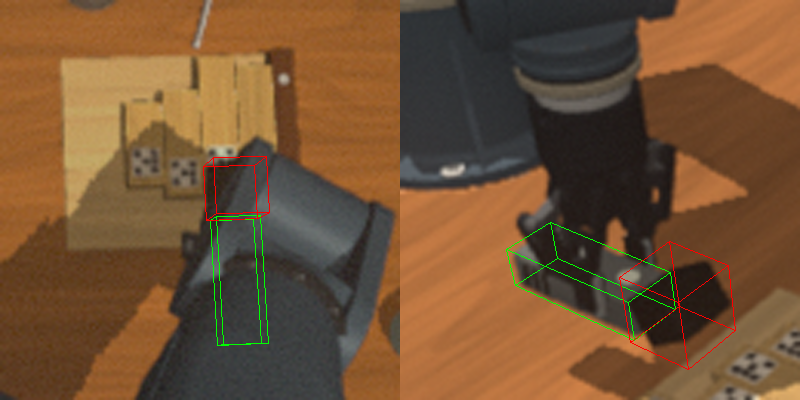

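Run:
```python
from overlay import *
for n in 'CD':
    p,_=aim(n)
    bot.move_straight(p,feed=.06); bot.sleep(1.8); o=st(n)
    if o['width']<.04: print('LOST'); break
overlay('pics/ov3.png',((150,290),(130,170)),130)
```

```text
C t 87.6 tcp [ 0.4405 -0.1744  0.0936] w 0.0424 F [ 0.6 -0.8 -1.8]
D t 90.3 tcp [ 0.456  -0.1344  0.0936] w 0.043 F [ 0.2 -0.6 -2.1]
top 0.65 [186.9, 385.5] 443
scene 0.59 [200.1, 252.5] 936
```

View pics/ov3.png

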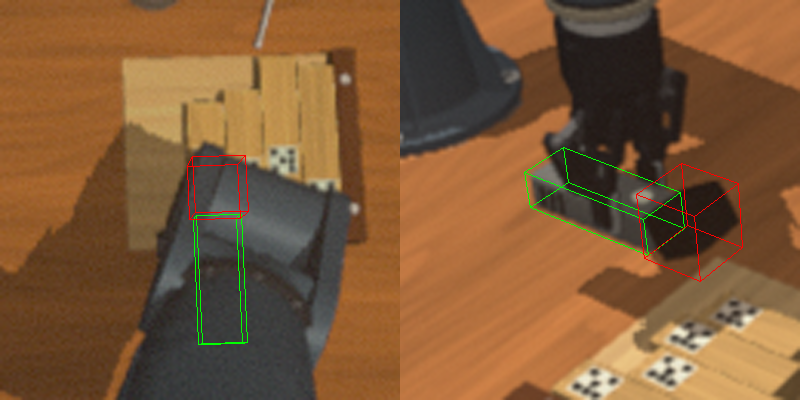

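```bash
python3 - <<'E'
from overlay import *
o=bot.get_obs(); bot.move_straight([*o['tool_pos'][:2],.16],feed=.12)
sc=[.5167,.3841,.245]; q=quat(sc[2]-np.pi)
bot.move_ptp([*sc[:2],.15],q); st('over tray')
print(bot.move_straight([*sc[:2],.05],feed=.12)); print(bot.move_straight([*sc[:2],.0155],feed=.04,f_stop=5)); st('down')
bot.command_gripper(.07); st('open'); bot.move_straight([*sc[:2],.17],feed=.12)
bot.movej(HOME); st('home')
look(['scanner'],[sc],[.006])
p=[bot.get_image(c)['pixels'] for c in('top','scene')]
f=lambda i,r,c:cv2.resize(i[r:r+90,c:c+90,::-1],(400,400),interpolation=cv2.INTER_CUBIC)
cv2.imwrite('pics/end.png',np.hstack([f(p[0],175,155),f(p[1],110,320)]))
E
python3 rowlook.py 9
```

```text
over tray t 93.1 tcp [0.5172 0.3831 0.15  ] w 0.0428 F [ 0.1 -0.  -1.9]
False
True
down t 94.8 tcp [0.5163 0.3839 0.0169] w 0.0428 F [-1.4 -1.3  5.6]
open t 95.2 tcp [0.5158 0.3835 0.0161] w 0.0701 F [-0.2 -0.6 -0.1]
home t 98.4 tcp [0.2115 0.5077 0.2309] w 0.0697 F [ 0.3 -0.4  1.2]
scanner (array([0.5167, 0.3841, 0.2446]), np.float64(0.226), 2)
A jig xy [ 0.0036 -0.0806] yaw 3.114 0.414 2
A jig xy [ 0.0048 -0.0822] yaw 3.083 0.244 1
A jig xy [ 0.0009 -0.0724] yaw 3.015 0.533 1
  label [(0.84, array([ 0.5246, -0.2512]))]
  label [(0.85, array([ 0.5161, -0.2516]))]
B jig xy [ 0.027  -0.0402] yaw 3.127 0.399 2
B jig xy [ 0.0262 -0.0404] yaw 3.136 0.163 1
B jig xy [ 0.0256 -0.0318] yaw 2.969 0.572 1
  label [(0.95, array([ 0.5592, -0.2034]))]
  label []
C jig xy [0.0019 0.0007] yaw 3.091 0.462 2
C jig xy [0.0016 0.0001] yaw 3.093 0.205 1
C jig xy [-0.0003  0.0079] yaw 2.956 0.688 1
  label [(0.67, array([ 0.5429, -0.174 ]))]
  label [(0.89, array([ 0.5476, -0.1678]))]
D jig xy [0.0013 0.0417] yaw 3.091 0.369 2
D jig xy [0.0031 0.0416] yaw 3.094 0.156 1
D jig xy [-0.0006  0.0482] yaw 2.961 0.533 1
  label [(0.55, array([ 0.5486, -0.125 ]))]
  label [(0.96, array([ 0.5525, -0.1292])), (0.21, array([ 0.6045, -0.2755]))]
```

View pics/end.png

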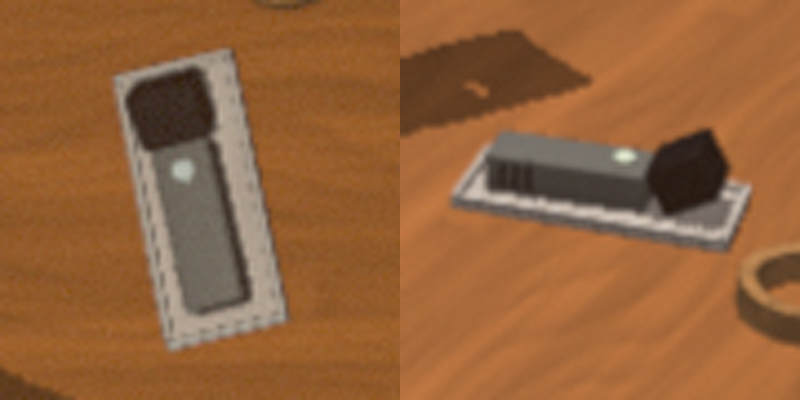

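View pics/t9.png

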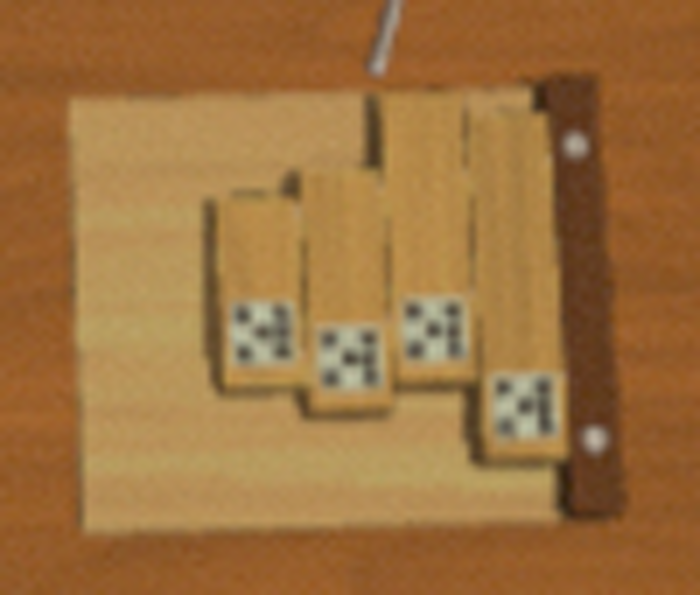

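Run:
```python
from scan import *
p=bot.get_image('top')
for n,(c,r) in dict(A=(525,406),B=(435,329),C=(350,358),D=(263,333)).items(): print(n,p2w(p,((r+.5)/7+155-.5,(c+.5)/7+320-.5),.04).round(4),LAB[n])
```

```text
A [ 0.5204 -0.2545] [0.519, -0.2537]
B [ 0.5571 -0.2144] [0.5565, -0.2135]
C [ 0.5442 -0.1743] [0.543, -0.1735]
D [ 0.5566 -0.1343] [0.5585, -0.1335]
```

Aim points were within 2 mm of the labels; y spacing is 40.0–40.1 mm, so the row is closed.

```bash
python3 -c "
from workcell import bot
print(bot.sign_off())"
```

```text
the job is handed in; nothing more can be done
None
```

All four boards were there. I laid A, B, C and D label up against the stop, pushing each one in until a 15 N contact stop. I then held the scanner for 1.8 s over each label in the order A, B, C, D and laid it back in its tray. The job was handed in after about 98 s on the robot's clock, with the arm back at its start pose.

**Row:** The label centres measured 40.0–40.1 mm apart in the last top picture. The four pushes also stopped 40 mm apart, which fits a closed row with no gap.

**Scanning:** The scanner gives no feedback, so I could not confirm the readings directly. My aim points were within about 2 mm of the labels as measured from the last top picture. The overlays at hover and at B and D showed the scanner held about where I expected it.

**Scanner and bystanders:** The last pictures show the scanner flat in its tray. I never went near the glue, screwdriver, tape or jar, but I did not measure them again at the end.

**What disagreed:**
- **Board B:** it ended up about 26 mm off centre along the stop, probably knocked after I placed it. Its end is still about 9 mm inside the base, so I left it.
- **Scene-camera fits:** outlines fitted from the scene camera in the closed row were poor, because the boards hide each other. They put the boards up to about 10 mm off in y and 0.2 rad off in yaw. I relied on the top camera and the push stops instead.

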